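# Close up the repaired terminal and set it to test

### The arm

A 6-joint arm with a two-finger parallel gripper is mounted at the origin on the work surface. World frame = base frame: x ahead of the robot, y to its left, z up, the work surface at z = 0. Lengths are in m, angles in rad, forces in N, time in s.
With the tool pointing down it reaches from about 0.375 to 0.925 m from the base axis. Payload 5.7 kg.
Tool frame: the origin (TCP) lies midway between the tips of the shut fingers; the grasp point (between the pads) lies 19 mm behind it; z points along the fingers, x is the direction in which the jaws open and shut, and the axes are right-handed (so a half turn about z gives the same grasp; the last joint's range is limited). The gripper opens to 88 mm and grips with 3 to 60 N. Pads are 20 mm wide; open, the fingers measure 115 mm over their backs; the gripper's body (75 mm by 178 mm) begins 61 mm behind the grasp point.
Start: joints at [-1.346, 0.359, 1.51, -0, 1.272, -0.115], TCP at [0.2, -0.566, 0.223] pointing down, gripper open.
Joint ranges: [-2.97, 2.97], [-1.01, 2.36], [0.21, 2.38], [-0.96, 4.11], [0.2, 2.71], [-2.98, 2.98]. Speed limits (rad/s): [2.39, 2.39, 3.14, 3.14, 3.14, 3.14].

### API

Orientations are given as a unit quaternion [x, y, z, w].
In Python, from bench import move_ptp, servo_line, goto_joints, move_gripper, sleep, inverse_kinematics, capture, PlanningError, close_job, spot_in, silhouettes, current_clock, current_joint_pos, current_qvel, current_joint_torque, current_position, current_orientation, current_force, current_torque, current_finger_gap gives the robot as it stands. Calls block until the motion is done:
- move_ptp(position, orientation): joint-space move of the TCP to a pose.
- servo_line(position, orientation=None, rate=0.15, contact_N=None): straight line of the TCP; orientation=None keeps the orientation; rate is the mean speed in m/s. With contact_N (N) it stops when the force on the tool has changed by that much, and returns True; else False.
- goto_joints(angles): joint-space move.
- move_gripper(opening): finger opening in m; the grip force is fixed at half the most; returns when the fingers have stopped.
- sleep(seconds).
- inverse_kinematics(position, orientation): joint angles nearest the present ones, or None.
- capture(name): name is "side" or "top" or "wrist"; returns a dict with "image" (400x640x3 uint8, blue, green, red), "range_z" (400x640 float32, m along the optical axis (not along the pixel's ray), 0 where there is no reading), "intrinsics" (3x3 intrinsics, pixels), "k1" (the pictures are not rectified: a ray, as slopes to the right and down, at radius r is drawn at 1 + k1 r^2 times it, then the intrinsics apply), "R" (3x3) and "t" (3): a world point X has camera coordinates R X + t. Camera axes: x right, y down, z forward; pixel columns grow to the right and rows downward; lengths in m; the calibration is good to about 2 mm. A picture is of the moment at which its call begins.
A pose or a line that the arm cannot do raises PlanningError and nothing moves.
- close_job(): hands the job in, once; it reports no verdict.
Trained networks look in the newest picture that a camera, given by its name, has taken for a name from the list of things; names that differ only in an ending like _2 or _b are one class to them, and where a whole thing is asked for, a point or a joint stands for the part that bears it (a point fixed in the world has none). Each returns a list of dicts, best first, with "conf" (0 to 1); they miss things now and then, are a little off and sometimes report something else, mostly with a low value. They report only what shows in the picture. A call takes as long as a camera call.
- spot_in(camera, query): "xy" ([column, row] in pixels, amid what is visible of it).
- silhouettes(camera, query): "region" (400x640 bool, what is visible of it) and "xy" ([column, row] in pixels, amid what is visible of it).
Readings, each from a call of its own:
- current_clock(): time.
- current_joint_pos(): joint angles.
- current_qvel(): joint speeds.
- current_joint_torque(): joint torques, N m.
- current_position(): TCP position.
- current_orientation(): TCP orientation.
- current_force(): force on the tool from outside, world axes, zero at the start.
- current_torque(): the same for the moment, N m.
- current_finger_gap(): finger opening in m.
Only numpy, scipy, OpenCV 4.12 (cv2) and the standard library are available. Lean on these libraries where they do the work, as an engineer would, in place of code of your own. Each camera call takes 0.05 s, during which the arm holds its last target.

### The job

The repaired terminal in the tilted holder still has its battery tube open: swing the hinged screw cap down onto the tube, then screw it clockwise fully home. After that turn the terminal's selector knob so that its pointer stands at the long mark, third of the four positions counted clockwise, and leave the other things on the bench where they are.

Things in the scene. Friction and masses are not known exactly. Their poses are not given: they have to be found in the camera images.
- terminal: Grey telephone terminal, a slab 260 x 300 x 55 mm, fixed in a dark steel holder (base 250 x 270 mm) that tilts its face 25 degrees. Immovable. Origin: centre of the face; x up the slope, y across, z out of the face. In this frame, mm: battery tube axis (0,-60), selector axis (0,80), hinge pin of the cap's flap along x at (0,-16), 22 above the face.
- tube_mouth (a point): Centre of the mouth of the battery tube, an aluminium collar of 50 mm outside diameter standing 19 mm out of the face.
- cap_top (a point): Centre of the outer end of the black ribbed screw cap, 58 mm across, 30 mm long, turning in the flap's round strap. z axis: out along the cap axis, 44 mm from the hinge pin. Flap shut: this point is on the tube axis, 62 mm above the face unscrewed, 56 screwed home (it sinks 2.7 mm per rad); under the cap lie only the strap (64 mm across, top 25 mm above the face) and hinge.
- flap (a joint): Hinge of the flap that carries the cap, rad: 0 shut flat on the tube, grows as it swings up and over towards the selector; at 1.57 it stands straight out of the face, cap top facing the selector. Stiff: it stays where it is left (0.06 N m turns it). Starts at 1.3 to 1.75.
- cap (a joint): Twist of the cap, rad: 0 unscrewed, grows clockwise seen looking at the cap top, stop at 2.2 = fully home; starts at 0 to 0.3. About 0.12 N m turns it. A lug under the cap enters the tube only below about 0.4, and locks the flap down beyond that.
- selector_grip (a point): Black selector knob: disc 66 mm across, 10 mm high on the face, with a bar grip 15 mm thick, 60 mm long, from 9 to 37 mm above the face, one end pointed, with a white line on top (the pointer). This point: on the axis, 26 mm above the face. x axis: along the bar towards the pointer.
- selector (a joint): Angle of the selector, rad, grows clockwise; detents at 0, 0.65, 1.30, 1.95. At 0 the pointer is 0.975 rad counterclockwise from up-slope. Dots on the face mark the detents; the third (1.30) has a black bar 22 mm long instead. Starts at or between the first two.
- cup_a: Paper cup, 76 mm across, 95 mm high, standing loose near the terminal; origin under its centre. Leave alone.
- cup_b: Another such paper cup, near the terminal. Leave alone.
- can: Steel-grey cleaner bottle with a blue band and black cap, 66 mm across, 185 mm high, standing loose near the terminal; origin under its centre. Leave alone.
- pot: Clear open pot of screws, 84 mm across, 45 mm high; origin under its centre. Leave alone.
- handset: Red telephone handset, 218 x 62 x 61 mm, lying loose in front of the terminal; origin under its centre, x along it. Leave alone.
- screwdriver: Screwdriver 190 mm long, about 30 mm thick, lying loose; x along it, towards the tip. Leave alone.

How it is judged:
By the outcome, as a careful person would: the job done as asked, in the order asked, and still so for the second after the job is handed in, with the robot touching nothing.
It also fails if it takes over 61 s, if anything falls off the work surface, if the arm or the gripper's body presses on something with over 40 N, if the wrist force passes 120 N, or if a joint passes its speed limit or range.

## Working session

There is one attempt and no reset: what is moved stays moved. The work goes in short steps, each a Python script; the robot and the scene stay as the last script left them, time stands still between calls to the robot, and variables do not carry over. Pictures are saved under pics/ and viewed, and the job is handed in when it is done.

```bash
ls; mkdir -p pics; python3 - <<'E'
from bench import *
import cv2, numpy as np
print(current_clock(), current_position(), current_orientation(), current_finger_gap())
for n in ("side","top","wrist"):
    c=capture(n); cv2.imwrite(f"pics/{n}0.png",c["image"])
    print(n,c["intrinsics"].tolist(),c["k1"],np.round(c["R"],3).tolist(),np.round(c["t"],3).tolist())
    for q in ["terminal","tube_mouth","cap_top","flap","selector_grip","cup_a","can","pot","handset","screwdriver"]:
        try: print(q,[(np.round(d["xy"]).tolist(),round(d["conf"],2)) for d in spot_in(n,q)][:3])
        except Exception as e: print(q,e)
E
```

```text
pics
0.0 [ 0.19980628 -0.56501404  0.22182161] [ 8.16473277e-01 -5.77382482e-01 -6.89670231e-04 -6.18365876e-04] 0.08758446516942454
side [[397.0660987605599, 0.0, 326.11109821161693], [0.0, 397.0660987605599, 206.76821977525796], [0.0, 0.0, 1.0]] -0.03811038867650778 [[-0.711, -0.703, -0.016], [-0.343, 0.366, -0.865], [0.614, -0.61, -0.501]] [0.422, 0.298, 0.759]
terminal [([326.0, 211.0], 0.64), ([339.0, 186.0], 0.39), ([338.0, 188.0], 0.36)]
tube_mouth [([321.0, 213.0], 0.9)]
cap_top [([341.0, 186.0], 0.73)]
flap [([338.0, 188.0], 0.84)]
selector_grip [([309.0, 217.0], 0.6)]
cup_a [([247.0, 246.0], 0.97), ([377.0, 186.0], 0.85), ([362.0, 263.0], 0.62)]
can [([298.0, 284.0], 0.86), ([410.0, 232.0], 0.31)]
pot [([409.0, 229.0], 0.92)]
handset [([360.0, 262.0], 0.61), ([307.0, 214.0], 0.56)]
screwdriver [([420.0, 213.0], 0.6)]
top [[447.1860623320495, 0.0, 323.3757949640791], [0.0, 447.1860623320495, 198.38947043412065], [0.0, 0.0, 1.0]] -0.10754223589761487 [[-0.003, -1.0, -0.011], [-0.999, 0.004, -0.053], [0.053, 0.01, -0.999]] [0.005, 0.567, 1.125]
terminal [([324.0, 184.0], 0.69)]
tube_mouth [([328.0, 185.0], 0.88), ([307.0, 259.0], 0.43)]
cap_top [([326.0, 200.0], 0.73)]
flap [([331.0, 205.0], 0.78)]
selector_grip [([291.0, 189.0], 0.97)]
cup_a [([232.0, 159.0], 0.98), ([422.0, 178.0], 0.94)]
can [([231.0, 247.0], 0.73), ([327.0, 202.0], 0.48)]
pot [([393.0, 255.0], 0.67)]
handset [([310.0, 258.0], 0.79)]
screwdriver [([442.0, 246.0], 0.94)]
wrist [[289.60818703482045, 0.0, 320.707731054535], [0.0, 289.60818703482045, 200.0340258877189], [0.0, 0.0, 1.0]] -0.050976113256701136 [[0.333, -0.943, 0.001], [-0.898, -0.317, 0.305], [-0.287, -0.102, -0.952]] [-0.6, -0.035, 0.392]
terminal []
tube_mouth []
cap_top []
flap []
selector_grip []
cup_a []
can []
pot []
handset []
screwdriver []
```

View pics/side0.png

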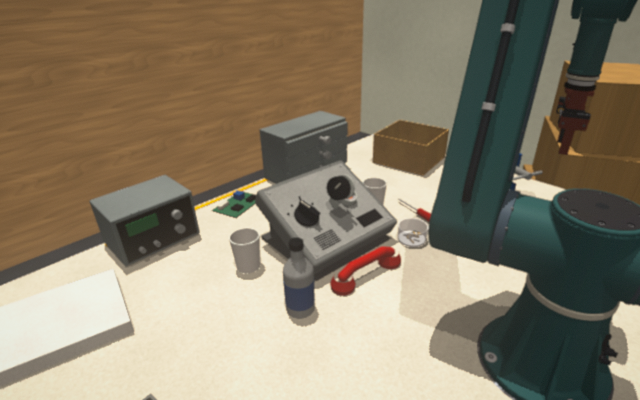

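View pics/top0.png

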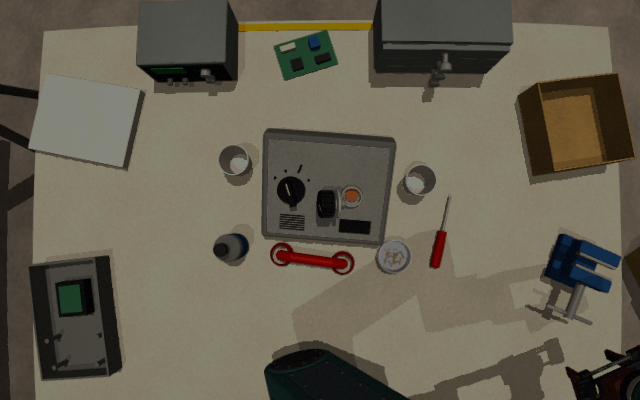

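```bash
cat > h.py <<'E'
from bench import *
import cv2, numpy as np
from scipy.spatial.transform import Rotation as Rot
def dist(c): return np.array([c["k1"],0,0,0],float)
def rays(c,uv):
    p=cv2.undistortPoints(np.array(uv,float).reshape(-1,1,2),c["intrinsics"],dist(c)).reshape(-1,2)
    return np.c_[p,np.ones(len(p))]
def world(c,uv):
    uv=np.array(uv,float).reshape(-1,2); z=c["range_z"][uv[:,1].round().astype(int),uv[:,0].round().astype(int)]
    P=rays(c,uv)*z[:,None]
    return (P-c["t"])@c["R"], z>0
def proj(c,X):
    rv=cv2.Rodrigues(np.array(c["R"],float))[0]
    return cv2.projectPoints(np.array(X,float).reshape(-1,1,3),rv,np.array(c["t"],float),c["intrinsics"],dist(c))[0].reshape(-1,2)
def cloud(c,mask=None):
    v,u=np.nonzero((c["range_z"]>0)&(mask if mask is not None else True))
    uv=np.c_[u,v]; return uv,world(c,uv)[0]
def planefit(P,th=0.004,n=300):
    rng=np.random.default_rng(0);best=None
    for _ in range(n):
        a=P[rng.choice(len(P),3,replace=False)]; nn=np.cross(a[1]-a[0],a[2]-a[0]);l=np.linalg.norm(nn)
        if l<1e-9: continue
        nn/=l; k=abs((P-a[0])@nn)<th
        if best is None or k.sum()>best.sum(): best=k
    Q=P[best]; m=Q.mean(0); nn=np.linalg.svd(Q-m,full_matrices=False)[2][2]
    if nn[2]<0: nn=-nn
    return m,nn,best
E
python3 - <<'E'
from h import *
for n in ("top","side"):
    c=capture(n); s=silhouettes(n,"terminal")
    for d in s[:1]:
        print(n,d["conf"],d["region"].sum())
        im=c["image"].copy(); im[d["region"]]=im[d["region"]]//2+[0,0,100]; cv2.imwrite(f"pics/seg_{n}.png",im)
        uv,P=cloud(c,d["region"]); m,nn,k=planefit(P)
        print(m,nn,np.degrees(np.arccos(nn[2])),k.sum(),np.abs((P[k]-m)@nn).std(), np.degrees(np.arctan2(nn[1],nn[0])))
    uv=np.array([[320,300],[200,120],[500,200]]) if n=="top" else np.array([[240,320],[400,290]])
    print(world(c,uv))
E
```

```text
top 0.91 14005
[ 0.58649778 -0.00591666  0.12516242] [-0.42230931  0.03566934  0.90574971] 25.075553068497282 11060 0.0009933687513809311 175.17210878179984
(array([[ 0.30654653,  0.01300487, -0.00132798],
       [ 0.77662019,  0.32899624,  0.00116004],
       [ 0.56178652, -0.45754204,  0.00305844]]), array([ True,  True,  True]))
side 0.66 9058
[0.56779779 0.01788872 0.11494873] [-0.42495259  0.03653349  0.90447808] 25.246919047659294 6558 0.0009079176312708789 175.0863206349719
(array([[ 5.17089261e-01,  3.46021607e-01, -3.85050486e-04],
       [ 3.20109759e-01,  2.80184551e-02,  2.08025750e-03]]), array([ True,  True]))
```

View pics/seg_top.png

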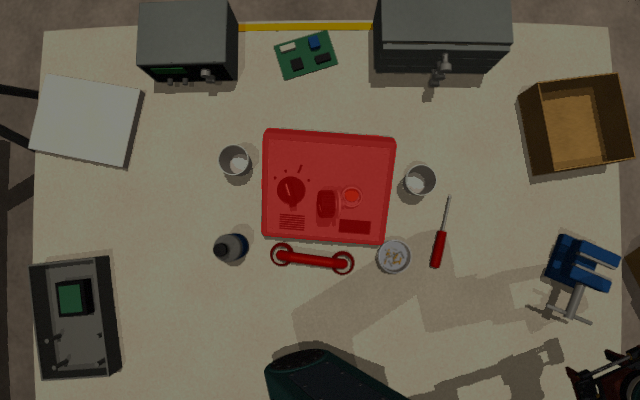

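```bash
python3 - <<'E'
from h import *
c=capture("top"); d=silhouettes("top","terminal")[0]
uv,P=cloud(c,d["region"]); m,n,k=planefit(P)
up=np.array([0,0,1])-n[2]*n; up/=np.linalg.norm(up); y=np.cross(n,up)
R=np.c_[up,y,n]
Q=(P[k]-m)@R
r=cv2.minAreaRect((Q[:,:2]*1000).astype(np.float32)); print("rect",r)
lo,hi=np.percentile(Q,[0.3,99.7],axis=0); print(lo,hi)
C=m+R@np.r_[(lo+hi)[:2]/2,0]; print("C",C)
np.savez("face.npz",R=R,C=C)
for nm,p in dict(tube=(0,-.06,.019),sel=(0,.08,.037),hinge=(0,-.016,.022)).items(): 
    X=C+R@np.array(p); print(nm,X,proj(c,X))
w=capture("wrist"); Rt=Rot.from_quat(current_orientation()).as_matrix(); p=current_position()
Cw=-w["R"].T@w["t"]; print("cam in tool",Rt.T@(Cw-p)); print((w["R"]@Rt).round(3))
# obstacles
for q in ["cup_a","can","pot","handset"]:
    for s in silhouettes("top",q)[:2]:
        u,PP=cloud(c,s["region"]); print(q,round(s["conf"],2),np.percentile(PP,[2,98],axis=0).round(3).tolist())
E
```

```text
rect ((-9.817893981933594, 2.6386871337890625), (297.9210205078125, 258.732177734375), 89.93826293945312)
[-0.13717221 -0.14453879 -0.00410166] [0.11688557 0.15017042 0.00396464]
C [ 0.57816358 -0.00271984  0.12121886]
tube [ 0.56517953 -0.06184714  0.13843446] [[351.46576431 196.24996424]]
sel [0.56919334 0.07830238 0.15474398] [[289.24368822 194.28133725]]
hinge [ 0.56756137 -0.01789333  0.14115271] [[332.13458887 195.20543992]]
cam in tool [-0.00017052 -0.08544641 -0.16211703]
[[ 1.     0.001 -0.001]
 [-0.001  0.952 -0.305]
 [ 0.001  0.305  0.952]]
cup_a 0.9 [[0.573, -0.264, 0.001], [0.641, -0.196, 0.098]]
cup_a 0.85 [[0.624, 0.185, 0.001], [0.692, 0.252, 0.098]]
can 0.77 [[0.417, 0.196, 0.008], [0.477, 0.251, 0.188]]
pot 0.61 [[0.385, -0.21, 0.0], [0.459, -0.135, 0.048]]
handset 0.96 [[0.379, -0.068, 0.001], [0.45, 0.133, 0.064]]
```

```bash
cat >> h.py <<'E'
import os
if os.path.exists("face.npz"):
    F=np.load("face.npz"); FR=F["R"]; FC=F["C"]
def fp(p): return FC+FR@np.array(p,float)
def tf(X): return (np.asarray(X)-FC)@FR
def q_face(a,tilt=None):
    # tool z=-n ; tool x at angle a (rad, clockwise seen from outside, from face +x upslope)
    x=np.array([np.cos(a),-np.sin(a),0]); z=np.array([0,0,-1.]); y=np.cross(z,x)
    M=np.c_[x,y,z]
    if tilt is not None: M=tilt@M
    return Rot.from_matrix(FR@M).as_quat()
E
python3 - <<'E'
from h import *
for deg in range(-180,181,30):
    a=np.radians(deg)
    print(deg,[None if (j:=inverse_kinematics(fp(p),q_face(a))) is None else np.round(j,2).tolist() for p in [(0,0,.2),(0,-.06,.05),(0,.08,.02)]])
E
```

```text
-180 [None, [-0.3, 0.19, 2.04, 0.19, 0.49, 2.78], [0.05, 0.28, 2.01, -0.14, 0.42, -2.89]]
-150 [[-0.16, -0.1, 1.95, 0.04, 0.86, -2.71], None, [0.05, 0.28, 2.01, -0.14, 0.42, -2.37]]
-120 [[-0.16, -0.1, 1.95, 0.04, 0.86, -2.19], [-0.3, 0.19, 2.04, 0.19, 0.49, -2.46], [0.05, 0.28, 2.01, -0.14, 0.42, -1.84]]
-90 [[-0.16, -0.1, 1.95, 0.04, 0.86, -1.66], [-0.3, 0.19, 2.04, 0.19, 0.49, -1.93], [0.05, 0.28, 2.01, -0.14, 0.42, -1.32]]
-60 [[-0.16, -0.1, 1.95, 0.04, 0.86, -1.14], [-0.3, 0.19, 2.04, 0.19, 0.49, -1.41], [0.05, 0.28, 2.01, -0.14, 0.42, -0.8]]
-30 [[-0.16, -0.1, 1.95, 0.04, 0.86, -0.62], [-0.3, 0.19, 2.04, 0.19, 0.49, -0.89], [0.05, 0.28, 2.01, -0.14, 0.42, -0.27]]
0 [[-0.16, -0.1, 1.95, 0.04, 0.86, -0.09], [-0.3, 0.19, 2.04, 0.19, 0.49, -0.36], [0.05, 0.28, 2.01, -0.14, 0.42, 0.25]]
30 [[-0.16, -0.1, 1.95, 0.04, 0.86, 0.43], [-0.3, 0.19, 2.04, 0.19, 0.49, 0.16], [0.05, 0.28, 2.01, -0.14, 0.42, 0.77]]
60 [[-0.16, -0.1, 1.95, 0.04, 0.86, 0.96], [-0.3, 0.19, 2.04, 0.19, 0.49, 0.68], [0.05, 0.28, 2.01, -0.14, 0.42, 1.3]]
90 [[-0.16, -0.1, 1.95, 0.04, 0.86, 1.48], [-0.3, 0.19, 2.04, 0.19, 0.49, 1.21], [0.05, 0.28, 2.01, -0.14, 0.42, 1.82]]
120 [[-0.16, -0.1, 1.95, 0.04, 0.86, 2.0], [-0.3, 0.19, 2.04, 0.19, 0.49, 1.73], [0.05, 0.28, 2.01, -0.14, 0.42, 2.35]]
150 [[-0.16, -0.1, 1.95, 0.04, 0.86, 2.53], [-0.3, 0.19, 2.04, 0.19, 0.49, 2.25], [0.05, 0.28, 2.01, -0.14, 0.42, 2.87]]
180 [None, [-0.3, 0.19, 2.04, 0.19, 0.49, 2.78], [0.05, 0.28, 2.01, -0.14, 0.42, -2.89]]
```

```bash
python3 - <<'E'
from h import *
def view(tag):
    sleep(0.1); c=capture("wrist"); cv2.imwrite(f"pics/w_{tag}.png",c["image"])
    np.savez(f"c_{tag}.npz",**c)
    for q in ["tube_mouth","cap_top","flap","selector_grip"]:
        print(tag,q,[(np.round(d["xy"],1).tolist(),round(d["conf"],2)) for d in spot_in("wrist",q)][:3])
    im=c["image"].copy()
    def circ(o,r,z,col):
        t=np.linspace(0,2*np.pi,60); X=np.array([fp((o[0]+r*np.cos(a),o[1]+r*np.sin(a),z)) for a in t])
        cv2.polylines(im,[proj(c,X).round().astype(int)],True,col,1)
    circ((0,-.06),.025,.019,(0,255,0)); circ((0,.08),.033,.010,(0,255,255))
    cv2.imwrite(f"pics/wo_{tag}.png",im)
move_ptp(fp((0,0,.2)),q_face(0)); view("a0")
move_ptp(fp((0.03,0,.2)),q_face(np.pi/2)); view("a90")
move_ptp(fp((-0.03,0,.2)),q_face(-np.pi/2)); view("am90")
print(current_clock())
E
```

```text
a0 tube_mouth [([318.4, 148.7], 0.66), ([317.8, 200.9], 0.39), ([198.6, 270.8], 0.33)]
a0 cap_top [([318.2, 193.7], 0.61)]
a0 flap [([317.6, 152.3], 0.75), ([316.9, 199.9], 0.7)]
a0 selector_grip [([320.4, 111.6], 0.63)]
a90 tube_mouth [([320.8, 176.0], 0.88), ([453.3, 280.8], 0.17)]
a90 cap_top [([323.9, 221.3], 0.65)]
a90 flap [([330.5, 219.9], 0.55)]
a90 selector_grip [([282.0, 308.9], 0.4), ([184.5, 284.2], 0.29)]
am90 tube_mouth [([321.2, 173.6], 0.56)]
am90 cap_top [([315.9, 215.3], 0.68)]
am90 flap [([311.1, 216.8], 0.94), ([337.8, 43.9], 0.55), ([384.6, 196.8], 0.36)]
am90 selector_grip [([382.4, 198.4], 0.69), ([324.4, 174.3], 0.36)]
9.6167
```

```bash
cd pics; python3 -c "
import cv2,numpy as np
a=[cv2.imread(f'wo_{t}.png') for t in ('a0','a90','am90')]
cv2.imwrite('mix1.png',np.vstack([cv2.resize(np.hstack(a[1:]),(800,250)),cv2.resize(a[0],(560,350))[:, :].copy() if 0 else cv2.copyMakeBorder(cv2.resize(a[0],(560,350)),0,0,0,240,cv2.BORDER_CONSTANT)]))"
```

```text
(no output)
```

View pics/mix1.png

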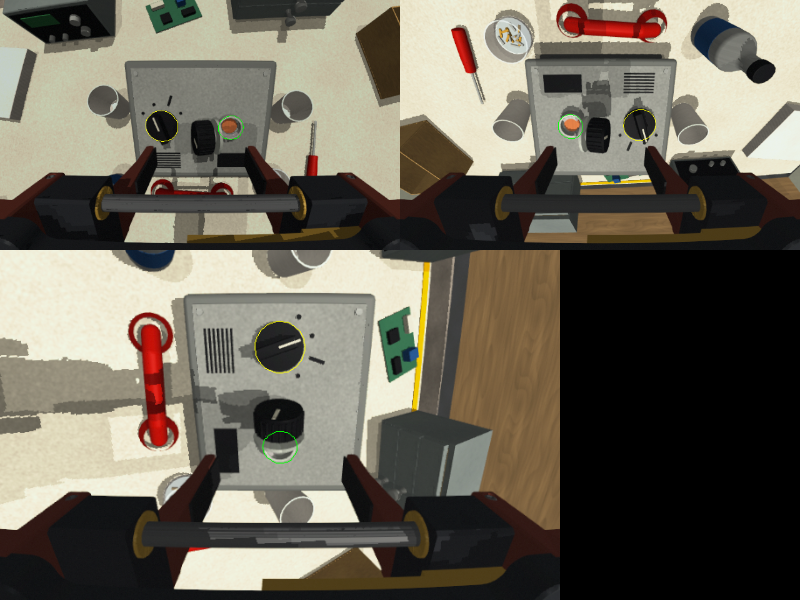

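View pics/wo_am90.png

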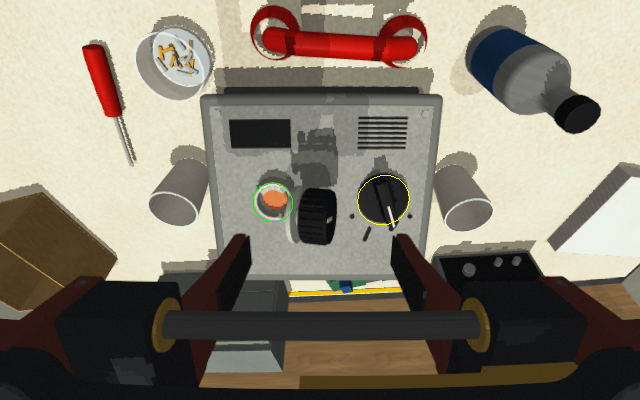

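```bash
python3 - <<'E'
import numpy as np,cv2
from h import *
# rectify face views: at z=37mm for selector and z=19 for the tube; 4 px/mm
out=[]
for t in ("a0","a90","am90"):
    c=dict(np.load(f"c_{t}.npz")); row=[]
    for (o,z,half) in (((0,.08),.037,.045),((0,.08),.0,.055),((0,-.06),.019,.035)):
        N=260; g=np.linspace(-half,half,N)
        # image up=+x(upslope), image left=+y
        X=np.array([fp((o[0]-a,o[1]-b,z)) for a in g for b in g]); p=proj(c,X).astype(np.float32).reshape(N,N,2)
        im=cv2.remap(c["image"],p[...,0],p[...,1],cv2.INTER_CUBIC)
        cv2.line(im,(N//2,0),(N//2,N),(0,255,0),1); cv2.line(im,(0,N//2),(N,N//2),(0,255,0),1)
        r={.037:.030,.0:.033,.019:.025}[z]; cv2.circle(im,(N//2,N//2),int(r/half*N/2),(0,255,255),1)
        row.append(im)
    out.append(np.hstack(row))
cv2.imwrite("pics/rect.png",cv2.resize(np.vstack(out),(600,600)))
E
```

```text
(no output)
```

View pics/rect.png

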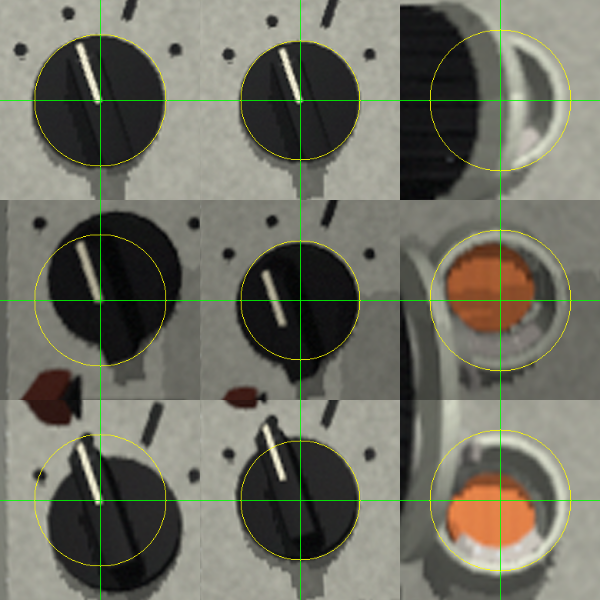

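```bash
cat > pre.py <<'E'
E
python3 - <<'E'
from h import *
t0=current_clock()
move_gripper(0.0); print("gr",current_clock()-t0,current_finger_gap())
move_ptp(fp((0,.064,.125)),q_face(0)); print("ptp",current_clock()-t0)
def top(th): # cap_top (y,z) & outward normal
    return np.array([-.016,.022])+.044*np.array([-np.cos(th),np.sin(th)])+.040*np.array([np.sin(th),np.cos(th)]), np.array([np.sin(th),np.cos(th)])
def tcp(th,pen=.001):
    p,n=top(th); q=p+(.010*max(np.sin(th),0)-pen)*n; return fp((0,q[0],q[1]))
servo_line(fp((0,.060,.066)),rate=.12); print("down",current_clock()-t0,current_force())
f0=current_force()
for th in (1.75,1.4,1.05,.7,.4,.15):
    hit=servo_line(tcp(th),rate=.10,contact_N=25)
    print(th,hit,tf(current_position()).round(4),(FR.T@(current_force()-f0)).round(1),round(current_clock()-t0,2))
    if hit: break
c=capture("wrist"); cv2.imwrite("pics/push1.png",c["image"])
E
```

```text
gr 1.3415999999999997 0.00043143563595472153
ptp 2.950000000000001
down 3.5915999999999997 [0.02780327 0.45644406 0.19544697]
1.75 False [0.0004 0.0397 0.0571] [ 0.3 -0.3  0.1] 3.97
1.4 False [0.0007 0.0248 0.0742] [-0.1 -0.3 -0.3] 4.34
1.05 False [-0.      0.0035  0.0837] [ 0.1  0.  -0.3] 4.72
0.7 False [-0.0002 -0.0203  0.0848] [ 0.4 -0.5  0.1] 5.12
0.4 False [-0.0002 -0.0396  0.0785] [-0.1  0.3 -0.3] 5.47
0.15 False [-0.0002 -0.0532  0.0686] [ 0.2 -0.2 -0.1] 5.79
```

View pics/push1.png

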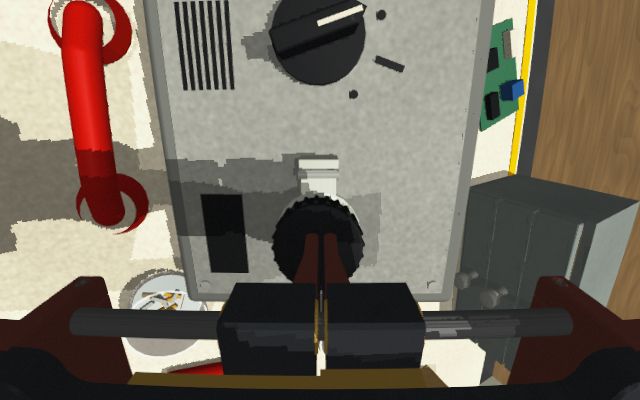

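```bash
python3 - <<'E'
from h import *
t0=current_clock(); f0=current_force()
h=servo_line(fp((0,-.060,.056)),rate=.06,contact_N=12)
print(h,tf(current_position()).round(4),(FR.T@(current_force()-f0)).round(1),current_clock()-t0)
servo_line(fp((0,-.060,.085)),rate=.12)
move_gripper(.088); print(current_clock()-t0)
c=capture("wrist"); cv2.imwrite("pics/shut1.png",c["image"]); np.savez("c_shut.npz",**c)
print([(np.round(d["xy"],1).tolist(),round(d["conf"],2)) for d in spot_in("wrist","cap_top")])
im=c["image"].copy()
for z,r in ((.062,.029),(.025,.032)):
    t=np.linspace(0,2*np.pi,60); X=np.array([fp((r*np.cos(a),-.06+r*np.sin(a),z)) for a in t])
    cv2.polylines(im,[proj(c,X).round().astype(int)],True,(0,255,0),1)
cv2.imwrite("pics/shut1o.png",im)
uv,P=cloud(c); Q=tf(P); k=(np.hypot(Q[:,0],Q[:,1]+.06)<.022)&(Q[:,2]>.04)&(Q[:,2]<.075); print(k.sum(),np.median(Q[k],0)); 
print(np.linalg.lstsq(np.c_[Q[k][:,:2]+[0,.06],np.ones(k.sum())],Q[k][:,2],rcond=None)[0], current_clock())
E
```

```text
True [ 0.001  -0.0588  0.0579] [-1.3  2.2 22.7] 0.27500000000000036
2.0250000000000004
[([318.5, 229.0], 0.84)]
2784 [ 1.56937874e-06 -5.91349923e-02  5.97880008e-02]
[0.0033255  0.00237285 0.05978456] 17.5833
```

View pics/shut1o.png

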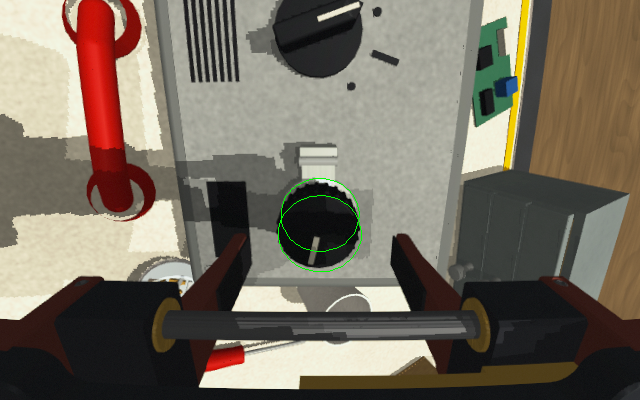

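```bash
python3 - <<'E'
from h import *
t0=current_clock()
a0=np.radians(-115)
move_ptp(fp((0,-.060,.080)),q_face(a0)); print(current_joint_pos().round(2) if hasattr(current_joint_pos(),'round') else current_joint_pos(),current_clock()-t0)
f0=current_force()
h=servo_line(fp((0,-.060,.034)),rate=.10,contact_N=10)
print(h,tf(current_position()).round(4),current_clock()-t0)
if not h:
    move_gripper(.03); print("gap",current_finger_gap(),current_clock()-t0,(FR.T@(current_force()-f0)).round(1),(FR.T@current_torque()).round(3))
E
```

```text
[-0.3   0.13  2.03  0.17  0.56 -2.35] 1.75
False [-0.0002 -0.0599  0.0339] 2.3583999999999996
gap 0.05735934100099077 2.9416999999999973 [-0.8  3.4  3.1] [ 0.894  0.059 -0.15 ]
```

```bash
python3 - <<'E'
from h import *
t0=current_clock(); a0=np.radians(-115)
def st(): return tf(current_position()).round(4),(FR.T@current_force()).round(1),(FR.T@current_torque()).round(3),round(current_clock()-t0,2)
print(st())
tot=0
for d in [.5,1.0,1.5,1.8,1.95,2.1,2.2,2.3,2.4]:
    j=inverse_kinematics(fp((0,-.06,.034-.0027*d)),q_face(a0+d)); goto_joints(j)
    s=st(); print(d,*s)
    if d>=1.8 and abs(s[2][2])>.5: break
E
```

```text
(array([-0.0004, -0.0593,  0.0343]), array([-0.3,  4.3,  3.2]), array([ 0.894,  0.059, -0.15 ]), 0.0)
0.5 [-0.0002 -0.06    0.0328] [-1.2  0.3  4.5] [-0.022  0.303 -0.167] 0.55
1.0 [-0.0004 -0.0607  0.0314] [-2.8 -4.6  5.8] [-0.937  0.642 -0.129] 1.1
1.5 [-0.0011 -0.0612  0.03  ] [-4.2 -9.5  6.2] [-1.638  1.034 -0.096] 1.65
1.8 [-0.0016 -0.0613  0.0291] [ -5.  -10.5   6.5] [-1.787  1.178 -0.096] 2.04
1.95 [-0.0018 -0.0613  0.0287] [ -5.6 -10.3   6.5] [-1.853  1.211 -0.083] 2.31
2.1 [-0.0019 -0.0601  0.0283] [-4.6 -2.9  5.1] [-0.532  0.837 -0.116] 2.58
2.2 [-0.0024 -0.0602  0.028 ] [-6.  -4.4  6.7] [-0.739  1.052  0.717] 2.83
```

```bash
python3 - <<'E'
from h import *
t0=current_clock(); a0=np.radians(-115)
move_gripper(.088); print(current_finger_gap())
servo_line(fp((0,-.060,.085)),rate=.15)
c=capture("wrist"); np.savez("c_home.npz",**c); cv2.imwrite("pics/home.png",c["image"])
print(current_clock())
out=[]
for t,z in (("shut",.060),("home",.054)):
    c=dict(np.load(f"c_{t}.npz")); N=350; g=np.linspace(-.035,.035,N)
    X=np.array([fp((-a,-.06-b,z)) for a in g for b in g]); p=proj(c,X).astype(np.float32).reshape(N,N,2)
    im=cv2.remap(c["image"],p[...,0],p[...,1],cv2.INTER_CUBIC); 
    k=im.min(2)>90; yy,xx=np.nonzero(k); r=np.hypot(yy-N/2,xx-N/2); s=(r<110)
    if s.sum(): 
        mx,my=xx[s].mean()-N/2,yy[s].mean()-N/2; print(t,s.sum(),"angle cw from up",np.degrees(np.arctan2(mx,-my)))
    cv2.circle(im,(N//2,N//2),145,(0,255,255),1); out.append(im)
    uv,P=cloud(c); Q=tf(P); k=(np.hypot(Q[:,0],Q[:,1]+.06)<.022)&(Q[:,2]>.04)&(Q[:,2]<.075); print(np.median(Q[k],0))
cv2.imwrite("pics/cmp.png",np.hstack(out))
E
```

```text
0.08795704884098862
24.5917
shut 1493 angle cw from up 109.5828940836974
[ 1.56937874e-06 -5.91349923e-02  5.97880008e-02]
home 1076 angle cw from up -146.096087349088
[ 0.0001879  -0.05924058  0.0543582 ]
```

View pics/cmp.png

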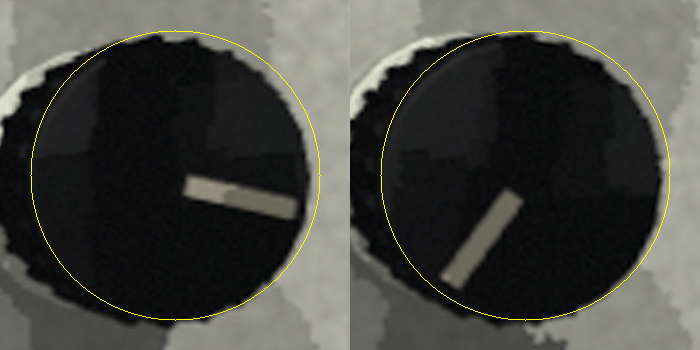

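View pics/home.png

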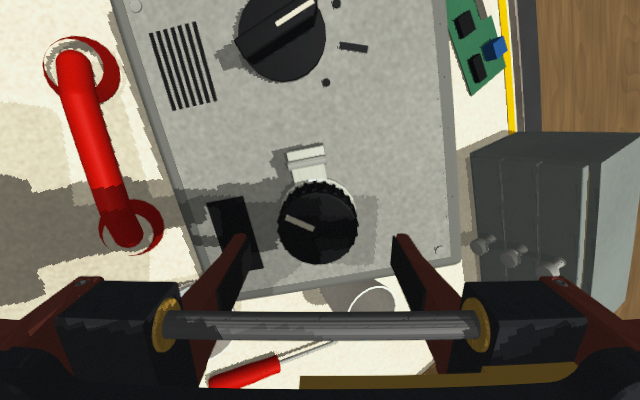

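```bash
python3 - <<'E'
from h import *
t0=current_clock(); a0=np.radians(-115)+2.2
def st(): return tf(current_position()).round(4),(FR.T@current_force()).round(1),(FR.T@current_torque()).round(3),round(current_clock()-t0,2)
servo_line(fp((0,-.060,.029)),q_face(a0),rate=.15)
move_gripper(.03); print(st(),current_finger_gap())
for d in [.1,.2,.3]:
    goto_joints(inverse_kinematics(fp((0,-.06,.029-.0027*d*.3)),q_face(a0+d))); s=st(); print(d,*s)
    if s[2][2]>.6: break
move_gripper(.088)
servo_line(fp((0,-.060,.085)),rate=.15)
c=capture("wrist"); np.savez("c_home2.npz",**c)
print(current_clock())
out=[]
for t,z in (("home",.054),("home2",.054)):
    c=dict(np.load(f"c_{t}.npz")); N=350; g=np.linspace(-.035,.035,N)
    X=np.array([fp((-a,-.06-b,z)) for a in g for b in g]); p=proj(c,X).astype(np.float32).reshape(N,N,2)
    im=cv2.remap(c["image"],p[...,0],p[...,1],cv2.INTER_CUBIC)
    k=im.min(2)>90; yy,xx=np.nonzero(k); r=np.hypot(yy-N/2,xx-N/2); s=(r<120)
    vx,vy,_,_=cv2.fitLine(np.c_[xx,yy][s].astype(np.float32),cv2.DIST_HUBER,0,.01,.01).ravel(); print(t,np.degrees(np.arctan2(vy,vx)))
    uv,P=cloud(c); Q=tf(P); k=(np.hypot(Q[:,0],Q[:,1]+.06)<.022)&(Q[:,2]>.04)&(Q[:,2]<.075); print(np.median(Q[k],0))
    out.append(im)
cv2.imwrite("pics/cmp2.png",np.hstack(out))
E
```

```text
(array([-0.0019, -0.0596,  0.0292]), array([-5. ,  0.7,  4.2]), array([-0.022,  0.797,  0.056]), 1.1) 0.05782274847983857
0.1 [-0.0023 -0.0599  0.0291] [-5.1 -2.9  5.7] [-0.427  0.999  0.747] 1.35
27.175
home -53.869324
[ 0.0001879  -0.05924058  0.0543582 ]
home2 -52.828217
[ 0.00030254 -0.05923611  0.05435135]
```

View pics/cmp2.png

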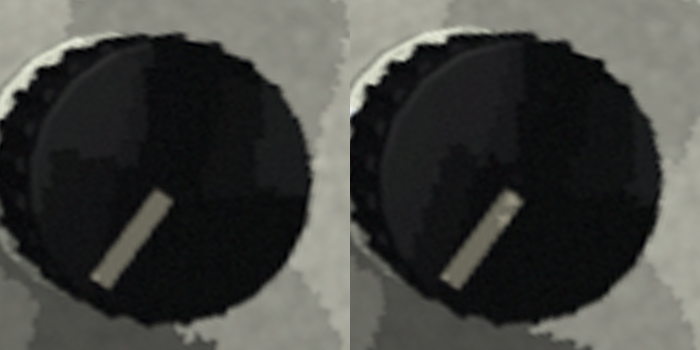

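```bash
python3 - <<'E'
from h import *
t0=current_clock(); a0=np.pi/2-.325
def st(): return tf(current_position()).round(4),(FR.T@current_force()).round(1),(FR.T@current_torque()).round(3),round(current_clock()-t0,2)
move_ptp(fp((0,.08,.085)),q_face(a0)); print(st(),current_joint_pos()[5])
h=servo_line(fp((0,.08,.0145)),rate=.12,contact_N=10); print(h,st())
if not h:
    move_gripper(.0); print(current_finger_gap(),st())
    for d in (.2,.4,.55,.65):
        goto_joints(inverse_kinematics(fp((0,.08,.0145)),q_face(a0+d))); print(d,st())
    c=capture("wrist"); cv2.imwrite("pics/sel.png",c["image"])
print(current_clock())
E
```

```text
(array([-0.0004,  0.0799,  0.0845]), array([-0.3,  0.2, -0.4]), array([0.024, 0.194, 0.039]), 1.37) 1.4720900121840617
False (array([0.0001, 0.0799, 0.0147]), array([ 0.8,  0.2, -0.1]), array([-0.032,  0.187,  0.06 ]), 2.1)
0.014266340651495664 (array([-0.0002,  0.0807,  0.0145]), array([-1.3,  4.9,  0.8]), array([0.784, 0.388, 0.024]), 3.21)
0.2 (array([-0.0002,  0.0804,  0.0145]), array([-0.2,  3.9,  3.5]), array([0.676, 0.214, 0.009]), 3.52)
0.4 (array([-0.0002,  0.08  ,  0.0145]), array([-0.5,  1.5,  1.9]), array([ 0.348,  0.282, -0.032]), 3.82)
0.55 (array([-0.0002,  0.0798,  0.0145]), array([-0.9,  1.1, -0.6]), array([ 0.054,  0.484, -0.097]), 4.09)
0.65 (array([-0.0003,  0.0796,  0.0145]), array([-0.2, -2.1,  3.9]), array([-0.474,  0.411, -0.016]), 4.34)
31.5667
```

View pics/sel.png

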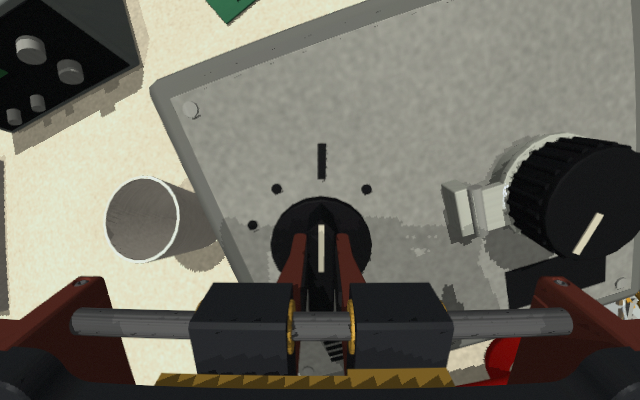

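```bash
python3 - <<'E'
from h import *
move_gripper(.06)
servo_line(fp((0,.08,.13)),rate=.15); servo_line(fp((0,.03,.20)),rate=.15)
c=capture("wrist"); cv2.imwrite("pics/fin.png",c["image"]); np.savez("c_fin.npz",**c)
out=[]
for z in (.035,-.002):
    N=400; g=np.linspace(-.06,.06,N)
    X=np.array([fp((-a,.08-b,z)) for a in g for b in g]); p=proj(c,X).astype(np.float32).reshape(N,N,2)
    im=cv2.remap(c["image"],p[...,0],p[...,1],cv2.INTER_CUBIC)
    if z>0:
        yy,xx=np.nonzero(im.min(2)>150); s=np.hypot(xx-200,yy-200)<105
        vx,vy,_,_=cv2.fitLine(np.c_[xx,yy][s].astype(np.float32),cv2.DIST_HUBER,0,.01,.01).ravel(); a=np.arctan2(vx,-vy)
        a=(a+np.pi/2)%np.pi-np.pi/2; print("pointer cw from up",a,"selector",a+.975)
    cv2.line(im,(200,200),(200+int(190*np.sin(.325)),200-int(190*np.cos(.325))),(0,255,0),1); out.append(im)
cv2.imwrite("pics/finr.png",np.hstack(out))
t=capture("top"); cv2.imwrite("pics/top1.png",t["image"]); print(current_clock(),current_force())
E
```

```text
pointer cw from up 0.31309354 selector 1.2880936
34.15 [ 0.18013789  0.26288828 -0.07654002]
```

View pics/finr.png

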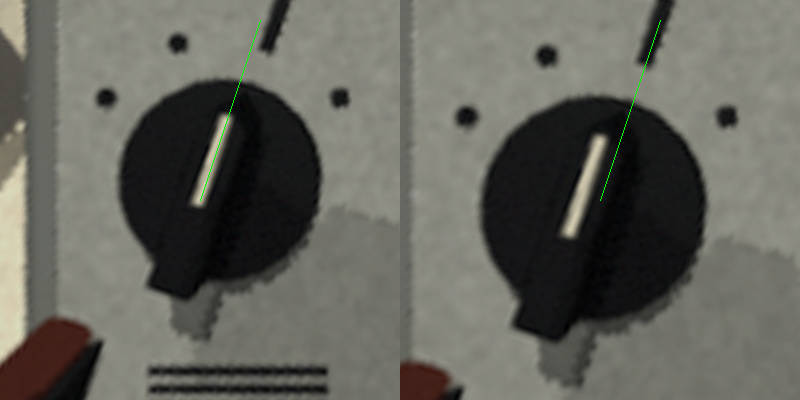

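View pics/fin.png

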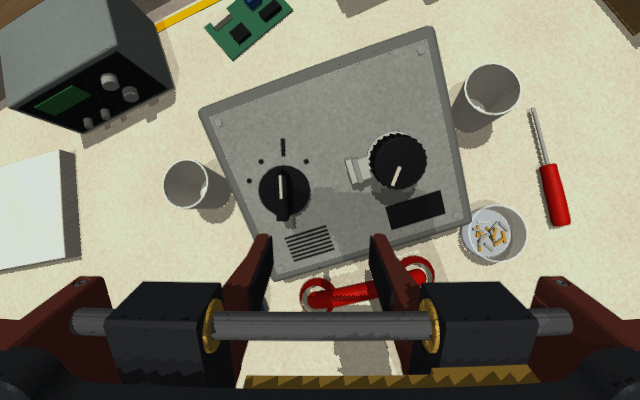

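View pics/top1.png

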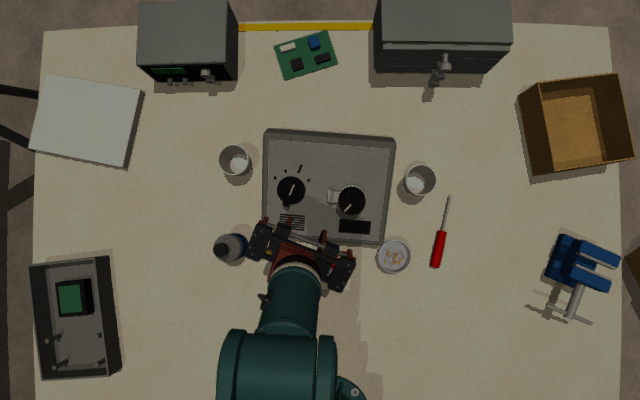

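Everything stands as asked: the pointer is on the bar, the cap is home, and the cups, bottle, pot and screwdriver are where they were.

```bash
python3 -c "
from bench import *
close_job(); print(current_clock())"
```

```text
the job is handed in; nothing more can be done
the job is handed in; nothing more can be done
```

The job is done and handed in: the cap is shut and screwed home, and the selector pointer stands at the long mark. The robot's clock read 34 s at the last check before hand-in, within the 61 s limit.

- **Cap shut:** I pushed the flap shut with closed fingers and seated it with a short push. The cap top then lay flat on the tube axis.
- **Cap screwed home:** I turned the cap clockwise until the torque jumped to about 0.72 N m. A second grip and turn met the stop at once at 0.75 N m. The cap sank 5.4 mm and its line turned about 1.97 rad. That fits a start near 0.2 rad, which I judged from the line only, and the 2.2 stop.
- **Selector:** I turned it from the second position to the third. After release the pointer measured 1.29 rad, against 1.30 for the detent, and it points at the bar.
- **Bench:** In the last top picture the cups, bottle, pot and screwdriver are where they were. The arm hides the handset there, but the last wrist picture shows it lying in front of the terminal. I compared these by eye only.
- **One disagreement:** The measured heights above the face came out about 2 mm below the stated ones, for example 54.4 mm for the cap top against 56. This is within the calibration error, and I allowed for it in the grasp heights.

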